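# Put the bag-punch dies away on their silhouette pads

## Task

The bag run is over: put each of the four yellow-gripped punch dies away on the blue pad that carries its own silhouette, standing flat, covering the white shape and turned to match it. Leave them all released and at rest, and do not shift the pliers or the shears that lie on the bench.

Things in the scene. Friction and masses are not known exactly. Their poses are not given: they have to be found in the camera images.
- round_die_mid (a point): Loose hand punch die, about 280 g: round cutter block (vent hole): a steel disc 64 mm across, 20 mm high. On top, centred, stands a yellow plastic grip bar 40 mm long along the die's x, 18 mm wide along its y, from 24 to 50 mm above the underside, on a thinner black neck. This point is the die's centre, half-way up (25 mm above its flat underside, 25 mm below the top of the bar); z up.
- round_pad: Dark blue storage pad fixed on the table, 80 mm along its x, 110 mm along its y, 4 mm thick; centred on its top is the printed silhouette of the round die: a white disc 64 mm across. Being round, the die may be turned any way. Origin: centre of its underside on the table; z up.
- oblong_die_mid (a point): Loose hand punch die, about 280 g: oblong cutter block (hand hole): a steel block with parallel sides and half-round ends, 98 mm long along its x, 38 mm wide, 20 mm high. On top, centred, stands a yellow plastic grip bar 40 mm long along the die's x, 18 mm wide along its y, from 24 to 50 mm above the underside, on a thinner black neck. This point is the die's centre, half-way up (25 mm above its flat underside, 25 mm below the top of the bar); z up.
- oblong_pad: Dark blue storage pad fixed on the table, 80 mm along its x, 110 mm along its y, 4 mm thick; centred on its top is the printed silhouette of the oblong die: a white oblong with half-round ends, 98 x 38 mm, long along the pad's y. Either way round is the same. Origin: centre of its underside on the table; z up.
- hang_die_mid (a point): Loose hand punch die, about 280 g: hang-hole cutter block: a narrow steel bar with half-round ends, 100 mm long along its x and 20 mm wide, with a disc 48 mm across at its middle, 20 mm high. On top, centred, stands a yellow plastic grip bar 40 mm long along the die's x, 18 mm wide along its y, from 24 to 50 mm above the underside, on a thinner black neck. This point is the die's centre, half-way up (25 mm above its flat underside, 25 mm below the top of the bar); z up.
- hang_pad: Dark blue storage pad fixed on the table, 80 mm along its x, 110 mm along its y, 4 mm thick; centred on its top is the printed silhouette of the hang die: a white narrow bar 100 x 20 mm along the pad's y with a disc 48 mm across at its middle. Either way round is the same. Origin: centre of its underside on the table; z up.
- cross_die_mid (a point): Loose hand punch die, about 280 g: cross-shaped cutter block: two steel bars 80 mm long and 24 mm wide crossing at right angles, along its x and y, 20 mm high. On top, centred, stands a yellow plastic grip bar 40 mm long along the die's x, 18 mm wide along its y, from 24 to 50 mm above the underside, on a thinner black neck. This point is the die's centre, half-way up (25 mm above its flat underside, 25 mm below the top of the bar); z up.
- cross_pad: Dark blue storage pad fixed on the table, 80 mm along its x, 110 mm along its y, 4 mm thick; centred on its top is the printed silhouette of the cross die: a white plus sign 80 mm across, arms 24 mm wide, along the pad's x and y. Any quarter turn is the same. Origin: centre of its underside on the table; z up.
- pliers: Bystander, loose: yellow-handled pliers lying flat among the dies, 145 mm long along its x (handles to -x), 62 mm wide, 14 mm high; origin near its middle on the table.
- shears: Bystander, loose: black-handled shears lying flat beyond the dies, 230 mm long along its x (finger rings to -x), 105 mm wide, 10 mm high; origin at the pivot on the table.
There are look-alikes about, which are no part of the job. Leave any purple or red look-alike of the part that bears round_die_mid alone.

How it is judged:
By the outcome, as a careful person would: the job done as asked, in the order asked, and still so for the second after the job is handed in, with the robot touching nothing.
It also fails if it takes over 128 s, if anything falls off the work surface, if the arm or the gripper's body presses on something with over 40 N, if the wrist force passes 120 N, or if a joint passes its speed limit or range.

## Robot

A 6-joint arm with a two-finger parallel gripper is mounted at the origin on the work surface. World frame = base frame: x ahead of the robot, y to its left, z up, the work surface at z = 0. Lengths are in mm, angles in degrees, forces in N, time in s.
With the tool pointing down it reaches from about 350 to 850 mm from the base axis. Payload 8.1 kg.
Tool frame: the origin (TCP) lies midway between the tips of the shut fingers; the grasp point (between the pads) lies 19 mm behind it; z points along the fingers, y is the line along which they close (so a half turn about z gives the same grasp; the last joint's range is limited). The gripper opens to 85 mm and grips with 20 to 120 N. Pads are 22 mm wide; open, the fingers measure 114 mm over their backs; the gripper's body (76 mm by 85 mm) begins 54 mm behind the grasp point. The pads swing forward as they close: fully open they stand 13 mm farther back than shut.
Start: joints at [-68.377, 7.471, 85.268, -0, 87.261, -4.893], TCP at [267.893, -536.879, 231.292] pointing down, gripper open.
Joint ranges: [-169.43, 169.43], [-51.17, 129.36], [1.28, 143.12], [-76.62, 256.62], [0, 156.53], [-152.29, 152.29]. Speed limits (degrees/s): [136.94, 136.94, 159.86, 180, 180, 180].

## Interface

Orientations are given as [roll, pitch, yaw] about the fixed x, y, z axes, in that order (R = Rz(yaw) Ry(pitch) Rx(roll)).
In Python, from bench import sense, snapshot, order, finder gives the robot as it stands.
- The arm moves only by the tool send_rows, never from a script. Its argument "steps" is a list of rows, each a list of 2 entries, a list of its own where there are three numbers: the shift along the world's x, y, z in units of 30 mm (1.0 is 30 mm), then the turn, a rotation vector about the world's x, y, z in rad. In form: [[[dx, dy, dz], [wx, wy, wz]], ...]. A call has 1 to 10 rows; each row is the pose to reach, as a shift and turn from the pose commanded when the call began; what a row does not reach only later rows make up. A row lasts 1/8 s, in which the tool goes at most 62.5 mm and 10.7 degrees, less where a joint would pass 70% of its speed; a pose out of reach is approached as far as the arm can. A call with a gripper value outside its range is refused whole. "fingers" is the closure, from 0 (fully open) to 1 (shut), set as the call begins (left out, the last holds). The fingers move at their own pace and stop on an object; "squeeze" is the grip in N (left out, the last holds). Time passes only in rows, so rows that repeat a pose let the fingers close. It gives the time, the measured TCP pose, the force, the opening and the grip force at its end, in the units of the state.
- sense(): the state, without advancing time (a new reading comes with each control period).
- snapshot(name): name is "scene" or "top" or "wrist"; returns a dict with "img" (400x640x3 uint8, red, green, blue), "K" (3x3 intrinsics, pixels), "pose" (4x4, takes a point from camera to world coordinates). Camera axes: x right, y up, looking along -z (the intrinsics and any distortion apply to the point x, -y, -z); pixel columns grow to the right and rows downward; lengths in mm; the calibration is good to about 2 mm. The wrist camera is an equidistant fisheye: a pixel r from the principal point sees the ray r / f radians off the axis. A picture is of the moment at which its call begins. There is no depth.
- order.hand_in(): hands the job in; it is judged then, once.
Trained networks look in the newest picture that a camera, given by its name, has taken for a name from the list of things; names that differ only in an ending like _2 or _b are one class to them, and where a whole thing is asked for, a point or a joint stands for the part that bears it (a point fixed in the world has none). Each returns a list of dicts, best first, with "confidence" (0 to 1); they miss things now and then, are a little off and sometimes report something else, mostly with a low value. They report only what shows in the picture. A call takes as long as a camera call. They do not tell look-alikes from the thing itself.
- finder.find_in(label, camera): "box" ([left, top, width, height] as shares, 0 to 1, of the picture: columns of its width, rows of its height, round what is visible of it).
- finder.trace(label, camera): "mask" (400x640 bool, what is visible of it) and "box" ([left, top, width, height] as shares, 0 to 1, of the picture: columns of its width, rows of its height, round what is visible of it).
- finder.pinpoint(label, camera): "at" ([column, row] as shares, 0 to 1, of the picture: columns of its width, rows of its height: a listed point, or the origin of a listed thing).
The state is a dict: "time": time; "joint_pos": joint angles; "qd": joint speeds; "joint_efforts": joint torques, N m; "tool_pos": TCP position; "tcp_rot": TCP orientation; "ft_force": force on the tool from outside, world axes, zero at the start; "wrist_torque": the same for the moment, N m; "finger_gap": finger opening in mm; "grip_force": force on a finger pad.
Only numpy, scipy, OpenCV 4.12 (cv2) and the standard library are available. Lean on these libraries where they do the work, as an engineer would, in place of code of your own. Each camera call takes 0.05 s, during which the arm holds its last target. There are 200 camera calls.

## Working session

There is one attempt and no reset: what is moved stays moved. The work goes in short steps, Python scripts to look and compute and a tool call to move; the robot and the scene stay as the last step left them, time stands still between calls to the robot, and variables do not carry over. Pictures are saved under pics/ and viewed, at most 14 in all, crops included, and the job is handed in when it is done.

Besides the shell and the picture viewer there is one more tool, called after "Emit:" by a JSON object that holds its "name" and its "arguments". send_rows: Moves the arm, as the interface text tells. Its arguments: {"type":"object","properties":{"steps":{"type":"array"},"fingers":{"type":"number"},"squeeze":{"type":"number"}},"required":["steps"]}

```bash
mkdir -p pics; ls; python3 - <<'E'
from bench import sense,snapshot
import cv2
for n in("top","scene"):
    s=snapshot(n);cv2.imwrite(f"pics/{n}0.png",s["img"][...,::-1]);print(n,s["K"],s["pose"].round(3) if hasattr(s["pose"],'round') else s["pose"], s.keys())
print(sense())
E
```

```text
pics
top [[407.76866156   0.         322.71366264]
 [  0.         407.76866156 204.83571596]
 [  0.           0.           1.        ]] [[ 9.000000e-03  9.940000e-01 -1.050000e-01  4.330980e+02]
 [-1.000000e+00  7.000000e-03 -1.800000e-02 -6.957800e+01]
 [-1.700000e-02  1.050000e-01  9.940000e-01  1.164975e+03]
 [ 0.000000e+00  0.000000e+00  0.000000e+00  1.000000e+00]] dict_keys(['img', 'K', 'pose'])
scene [[403.38244084   0.         313.07900438]
 [  0.         403.38244084 200.77945819]
 [  0.           0.           1.        ]] [[-2.310000e-01 -4.980000e-01  8.360000e-01  1.541154e+03]
 [ 9.730000e-01 -1.350000e-01  1.880000e-01  1.629080e+02]
 [ 1.900000e-02  8.560000e-01  5.160000e-01  6.689420e+02]
 [ 0.000000e+00  0.000000e+00  0.000000e+00  1.000000e+00]] dict_keys(['img', 'K', 'pose'])
{'time': 0.1, 'joint_pos': array([-6.83748627e+01,  7.51210848e+00,  8.53233054e+01,  1.14068212e-03,
        8.72604267e+01, -4.89274188e+00]), 'qd': array([ 0.00665695, -0.17909555, -0.08479128, -0.00875091,  0.09583782,
        0.0072567 ]), 'joint_efforts': array([ 2.51400397e-04, -5.70953035e+01, -5.01942587e+01, -5.76714160e-05,
        8.18821922e-03, -5.14190248e-06]), 'tool_pos': array([ 267.73469863, -536.40572214,  230.3329338 ]), 'tcp_rot': array([-1.79904606e+02, -9.30943902e-03,  2.65178160e+01]), 'ft_force': array([ 0.49973067,  0.49584244, -0.38537732]), 'wrist_torque': array([-0.01290117,  0.00427941,  0.01649432]), 'grip_force': 0.0, 'finger_gap': 85.23710072166917}
```

View pics/top0.png

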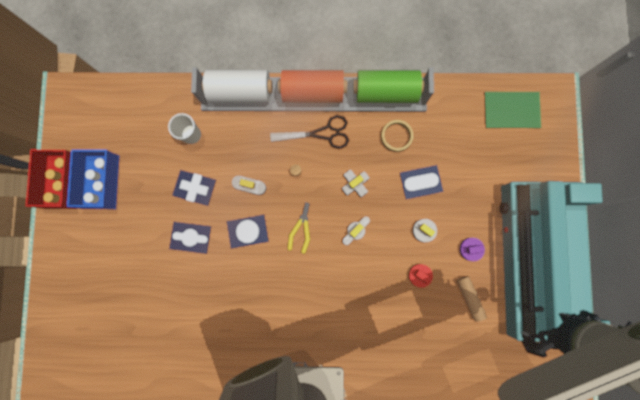

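View pics/scene0.png

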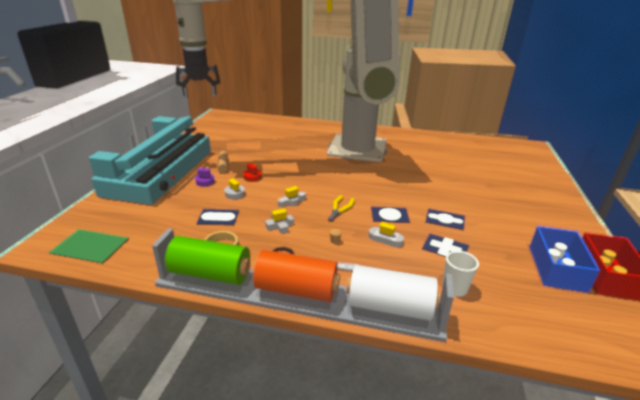

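The top view shows these candidates:
- **Dies with yellow grips:** round (425,231), hang (356,230), cross (356,182) and oblong (249,185).
- **Look-alikes:** purple (472,250) and red (420,275). They aren't yellow-gripped, so I leave them alone.
- **Pads:** cross (194,187), round (248,232), hang (190,237) and oblong (421,182).
- **Bystanders:** pliers (301,230) and shears (320,133).

Next I triangulate from the two views.

```bash
cat > h.py <<'E'
import numpy as np,cv2
from scipy.spatial.transform import Rotation as R
from bench import sense,snapshot,finder
def ray(s,uv,fish=False):
    uv=np.atleast_2d(np.asarray(uv,float));K=s["K"];P=np.asarray(s["pose"])
    x=(uv[:,0]-K[0,2])/K[0,0];y=(uv[:,1]-K[1,2])/K[1,1]
    if fish:
        r=np.hypot(x,y)+1e-12;d=np.c_[x/r*np.sin(r),-y/r*np.sin(r),-np.cos(r)]
    else: d=np.c_[x,-y,-np.ones(len(x))]
    d=d@P[:3,:3].T
    return P[:3,3],d/np.linalg.norm(d,axis=1)[:,None]
def plane(s,uv,z,fish=False):
    o,d=ray(s,uv,fish);return o+d*((z-o[2])/d[:,2])[:,None]
def tri(obs):
    A=0;b=0;M=[]
    for o,d in obs:
        m=np.eye(3)-np.outer(d,d);A=A+m;b=b+m@o;M.append((m,o))
    p=np.linalg.solve(A,b);return p,max(np.linalg.norm(m@(p-o)) for m,o in M)
def proj(s,p,fish=False):
    P=np.asarray(s["pose"]);c=(np.atleast_2d(p)-P[:3,3])@P[:3,:3];K=s["K"]
    q=np.c_[c[:,0],-c[:,1]];z=-c[:,2]
    if fish:
        r=np.linalg.norm(q,axis=1)+1e-12;q=q/r[:,None]*np.arctan2(r,z)[:,None]
    else: q=q/z[:,None]
    return q*K[0,0]+[K[0,2],K[1,2]]
def mask(img,kind):
    h=cv2.cvtColor(img,cv2.COLOR_RGB2HSV)
    if kind=="yellow": return cv2.inRange(h,(22,130,90),(35,255,255))
    return cv2.inRange(h,(0,0,165),(179,60,255))
D=["round","oblong","hang","cross"]
E
python3 - <<'E'
from h import *
T=snapshot("top");S=snapshot("scene")
for n in [d+"_die_mid" for d in D]+[d+"_pad" for d in D]:
    a=finder.pinpoint(n,"top");b=finder.pinpoint(n,"scene")
    print(n,[(np.round(q["at"]*np.array([640,400])).tolist(),round(q["confidence"],2)) for q in a[:2]],[(np.round(q["at"]*np.array([640,400])).tolist(),round(q["confidence"],2)) for q in b[:2]])
    for q in a[:1]:
        for r in b[:1]:
            p,e=tri([tuple(x[0] if x.ndim>1 else x for x in ray(s,np.array(k["at"])*[640,400])) for s,k in((T,q),(S,r))])
            print("   ",p.round(1),round(e,1))
W=snapshot("wrist");cv2.imwrite("pics/w0.png",W["img"][...,::-1]);print(W["K"],np.round(W["pose"],3))
E
```

```text
round_die_mid [([421.0, 276.0], 0.95), ([474.0, 248.0], 0.74)] [([257.0, 169.0], 0.74), ([207.0, 174.0], 0.66)]
    [ 356.9 -313.6   35.2] 5.4
oblong_die_mid [([248.0, 184.0], 0.71)] [([388.0, 229.0], 0.72)]
    [609.1 164.3  34.6] 2.5
hang_die_mid [([188.0, 232.0], 0.73), ([357.0, 230.0], 0.64)] [([293.0, 195.0], 0.77)]
    [552.1  79.1 178.3] 203.6
cross_die_mid [([357.0, 182.0], 0.94), ([246.0, 231.0], 0.57)] [([279.0, 217.0], 0.8)]
    [ 617.  -143.7   27.9] 0.5
round_pad [([247.0, 229.0], 0.8), ([311.0, 135.0], 0.52)] [([387.0, 217.0], 0.92)]
    [484.1 163.2  -1.8] 4.7
oblong_pad [([421.0, 181.0], 0.84), ([248.0, 184.0], 0.49)] [([219.0, 217.0], 0.87)]
    [ 625.6 -328.7    2.9] 0.7
hang_pad [([186.0, 235.0], 0.9)] [([445.0, 222.0], 0.98)]
    [467.5 335.3  -0.9] 7.3
cross_pad [([194.0, 187.0], 0.67), ([248.0, 231.0], 0.37)] [([444.0, 245.0], 0.92)]
    [603.9 321.2   7. ] 0.8
[[309.70691629   0.         321.34497779]
 [  0.         309.70691629 196.50814359]
 [  0.           0.           1.        ]] [[ 4.47000e-01  8.60000e-01  2.47000e-01  3.30924e+02]
 [-8.95000e-01  4.30000e-01  1.24000e-01 -5.05991e+02]
 [ 0.00000e+00 -2.77000e-01  9.61000e-01  3.74003e+02]
 [ 0.00000e+00  0.00000e+00  0.00000e+00  1.00000e+00]]
```

Emit:
{"name": "send_rows", "arguments": {"steps": [[[7.7,10.2,1],[0,0,0]],[[7.7,10.2,1],[0,0,0]],[[7.7,10.2,1],[0,0,0]],[[7.7,10.2,1],[0,0,0]],[[7.7,10.2,1],[0,0,0]],[[7.7,10.2,1],[0,0,0]],[[7.7,10.2,1],[0,0,0]],[[7.7,10.2,1],[0,0,0]],[[7.7,10.2,1],[0,0,0]],[[7.7,10.2,1],[0,0,0]]]}}

```text
time: 2.3
tool_pos: [498.1, -232.2, 261.1]
tcp_rot: [-180.0, 0.0, 26.4]
ft_force: [-0.2, 0.0, -0.6]
finger_gap: 85.7
grip_force: 0.0
```

```bash
python3 - <<'E'
from h import *
import pickle
W=snapshot("wrist");pickle.dump(W,open("wA.pkl","wb"));cv2.imwrite("pics/wA.png",W["img"][...,::-1])
s=sense();print(s["time"],s["tool_pos"],s["tcp_rot"],s["joint_pos"])
E
```

```text
2.35 [ 498.17093347 -232.08021906  261.16763476] [-1.79995847e+02  1.34946439e-02  2.63942186e+01] [-3.03187133e+01 -9.60070286e-01  9.09166458e+01 -9.00122059e-03
  9.00543025e+01  3.32870609e+01]
```

View pics/wA.png

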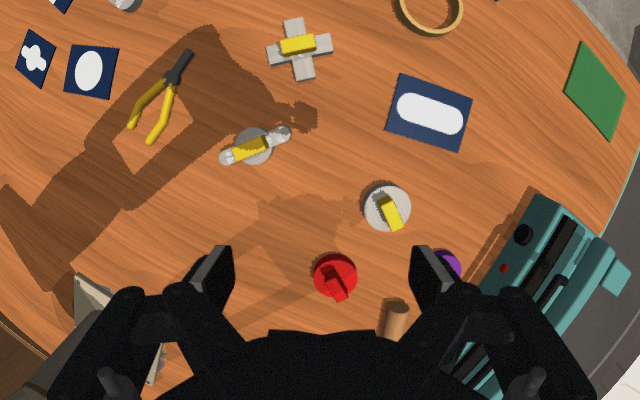

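The view shows cross die (299,47), hang die (253,146), round die with yellow bar (386,208), oblong pad (431,112). Red (335,278) and purple (440,265) are the look-alikes. Next, the left side.

Emit:
{"name": "send_rows", "arguments": {"steps": [[[-1,13,0],[0,0,0]],[[-1,13,0],[0,0,0]],[[-1,13,0],[0,0,0]],[[-1,13,0],[0,0,0]],[[-1,13,0],[0,0,0]],[[-1,13,0],[0,0,0]],[[-1,13,0],[0,0,0]],[[-1,13,0],[0,0,0]],[[-1,13,0],[0,0,0]],[[-1,13,0],[0,0,0]]]}}

```text
time: 3.6
tool_pos: [469.3, 157.5, 261.3]
tcp_rot: [180.0, 0.0, 26.4]
ft_force: [0.4, -0.2, 0.2]
finger_gap: 85.2
grip_force: 0.0
```

```bash
python3 - <<'E'
from h import *
import pickle
W=snapshot("wrist");pickle.dump(W,open("wB.pkl","wb"));cv2.imwrite("pics/wB.png",W["img"][...,::-1])
T=snapshot("top");pickle.dump(T,open("top.pkl","wb"))
s=sense();print(s["time"],s["tool_pos"],s["tcp_rot"],s["joint_pos"])
E
```

```text
3.7 [469.19223562 157.91136678 261.28758635] [1.79991586e+02 3.60416637e-03 2.64018905e+01] [ 1.26715334e+01 -9.60518573e+00  9.90192970e+01 -9.02973610e-03
  9.05873927e+01  7.62695502e+01]
```

View pics/wB.png

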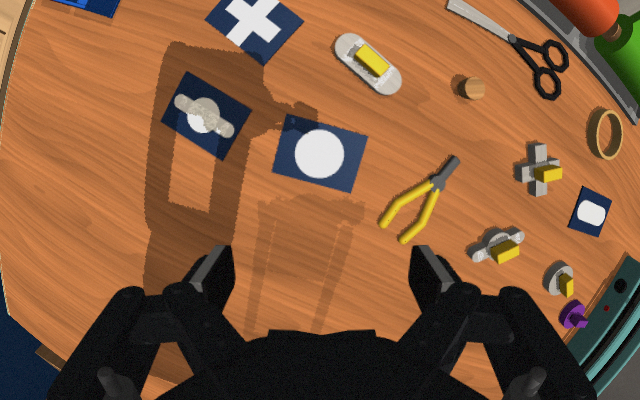

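View B shows cross pad (253,22), hang pad (205,116), round pad (319,154) and oblong die (368,63); far right, the cross, hang and round dies and the oblong pad. Now I fit shape models to the masks across views.

```bash
cat > fit.py <<'E'
from h import *
from scipy.optimize import minimize
U=4
def obl(L,w,n=10):
    a=np.linspace(-np.pi/2,np.pi/2,n);e=np.c_[np.cos(a)*w/2+L/2-w/2,np.sin(a)*w/2];return np.r_[e,-e]
def box(L,w):return np.array([[L,w],[-L,w],[-L,-w],[L,-w]])/2
SH={"round":[obl(64,64)],"oblong":[obl(98,38)],"hang":[obl(100,20),obl(48,48)],"cross":[box(80,24),box(24,80)]}
def pcs(poly,z0,z1):return np.r_[np.c_[poly,np.full(len(poly),z0)],np.c_[poly,np.full(len(poly),z1)]]
def die_parts(d):
    bar=[pcs(box(40,18),24,50)]
    return bar,[pcs(p,0,20) for p in SH[d]]+bar
def pad_parts(d):
    sil=[pcs(p[:, ::-1],4,4) for p in SH[d]]
    return sil,[pcs(box(80,110),0,4)]
def raster(s,fish,parts,x,roi):
    x0,y0,w,h=roi;m=np.zeros((h*U,w*U),np.uint8);c,si=np.cos(x[2]),np.sin(x[2]);Rz=np.array([[c,-si,0],[si,c,0],[0,0,1]])
    for p in parts:
        q=(proj(s,p@Rz.T+[x[0],x[1],x[3]],fish)-[x0,y0]+.5)*U-.5
        cv2.fillConvexPoly(m,cv2.convexHull(np.round(q*16).astype(np.int32)),255,shift=4)
    return cv2.resize(m,(w,h),interpolation=cv2.INTER_AREA)/255.
def obs(s,fish,kind,seed,r):
    u,v=proj(s,seed,fish)[0].astype(int);x0,y0=max(u-r,0),max(v-r,0);x1,y1=min(u+r,640),min(v+r,400)
    im=s["img"][y0:y1,x0:x1];H=cv2.cvtColor(im,cv2.COLOR_RGB2HSV)
    yel=cv2.inRange(H,(20,120,70),(36,255,255))
    if kind=="die":
        a=yel;b=cv2.inRange(H,(0,0,60),(179,75,255))|yel|cv2.inRange(H,(0,0,0),(179,255,45))
    else:
        blue=cv2.inRange(H,(100,60,25),(130,255,255));w=cv2.inRange(H,(0,0,95),(179,75,255));b=blue|w;a=w
    b=cv2.morphologyEx(b,cv2.MORPH_CLOSE,np.ones((3,3)))
    n,l,st,ce=cv2.connectedComponentsWithStats(b)
    t=np.array([u-x0,v-y0]);k=min((i for i in range(1,n) if st[i,4]>30),key=lambda i:np.abs(np.argwhere(l==i)[:,::-1]-t).sum(1).min())
    b=(l==k)*255;a=a&b.astype(np.uint8)
    return (x0,y0,x1-x0,y1-y0),a/255.,b/255.
def fit(views,kind,d,x0,fz=True):
    A,B=(die_parts if kind=="die" else pad_parts)(d);zz=30 if kind=="die" else 4
    O=[(s,f,w)+obs(s,f,kind,[x0[0],x0[1],zz],r) for s,f,r,w in views]
    def cost(x):
        x=list(x)+([] if fz else [0]);c=0
        for s,f,w,roi,a,b in O:
            for P,o,g in((A,a,1),(B,b,1)):
                m=raster(s,f,P,x,roi);c+=w*g*(1-np.minimum(m,o).sum()/np.maximum(m,o).sum())
        return c/sum(2*o[2] for o in O)
    best=None
    for y in ([x0[2]] if len(x0)>2 else np.radians(np.arange(0,180,30))):
        st=np.array([x0[0],x0[1],y]+([0] if fz else []),float)
        sim=np.r_[[st],st+np.diag([8,8,.3,6][:len(st)])]
        q=minimize(cost,st,method="Nelder-Mead",options=dict(initial_simplex=sim,maxiter=160,xatol=.05,fatol=1e-5))
        if best is None or q.fun<best.fun:best=q
    return best
E
cat > run.py <<'E'
from fit import *
import pickle
A,B,T=[pickle.load(open(f"{n}.pkl","rb")) for n in("wA","wB","top")]
R_=lambda s,u:plane(s,u,4,True)[0,:2]
for kind,d,s0,V in [("die","round",plane(A,[386,208],10,True)[0,:2],[(A,1,60,1),(T,0,30,.5)]),
 ("die","hang",plane(A,[253,146],25,True)[0,:2],[(A,1,60,1),(T,0,30,.5)]),
 ("die","cross",plane(A,[299,47],25,True)[0,:2],[(A,1,60,1),(T,0,30,.5)]),
 ("die","oblong",plane(B,[368,63],25,True)[0,:2],[(B,1,60,1),(T,0,30,.5)]),
 ("pad","oblong",R_(A,[431,112]),[(A,1,80,1),(T,0,35,.5)]),
 ("pad","round",R_(B,[319,154]),[(B,1,80,1),(T,0,35,.5)]),
 ("pad","hang",R_(B,[205,116]),[(B,1,80,1),(T,0,35,.5)]),
 ("pad","cross",R_(B,[253,22]),[(B,1,80,1),(T,0,35,.5)])]:
    out=[fit(V[:1],kind,d,s0,False)]
    y=out[0].x[2]
    out+=[fit(V,kind,d,[*out[0].x[:2],y]),fit(V[1:],kind,d,[*out[0].x[:2],y],False)]
    print(kind,d,*[(np.r_[q.x[:2],np.degrees(q.x[2])%180,q.x[3:]].round(1).tolist(),round(q.fun,3)) for q in out])
E
time python3 run.py
```

```text
die round ([485.8, -336.9, 54.5], np.float64(0.062)) ([485.1, -338.3, 54.6, -4.6], np.float64(0.112)) ([485.4, -336.4, 58.8], np.float64(0.224))
die hang ([483.3, -143.6, 137.1], np.float64(0.063)) ([481.8, -142.5, 137.4, -7.7], np.float64(0.114)) ([482.7, -143.1, 136.1], np.float64(0.239))
die cross ([619.1, -142.1, 128.1], np.float64(0.07)) ([620.0, -141.1, 128.1, -6.1], np.float64(0.106)) ([618.9, -141.8, 128.7], np.float64(0.209))
die oblong ([611.8, 162.8, 75.7], np.float64(0.065)) ([612.0, 163.2, 76.0, -1.5], np.float64(0.125)) ([610.9, 165.1, 75.9], np.float64(0.231))
pad oblong ([626.1, -331.8, 12.0], np.float64(0.054)) ([625.4, -330.9, 12.2, 2.4], np.float64(0.145)) ([624.4, -330.8, 12.4], np.float64(0.32))
pad round ([480.0, 165.3, 10.9], np.float64(0.06)) ([479.6, 165.3, 11.0, -1.3], np.float64(0.178)) ([473.7, 165.0, 15.6], np.float64(0.394))
pad hang ([460.4, 330.3, 173.3], np.float64(0.041)) ([460.4, 330.3, 173.3, -0.0], np.float64(0.297)) ([472.2, 336.1, 142.9], np.float64(0.805))
pad cross ([605.1, 325.1, 164.7], np.float64(0.042)) ([605.1, 325.1, 164.7, 0.0], np.float64(0.276)) ([571.6, 356.8, 112.2], np.float64(0.628))
real	0m2.851s
user	0m3.358s
sys	0m0.068s
```

Fits are consistent across views and underside heights come out near 0 (a few mm of scatter). Going above the oblong die first (target 612,163, yaw 75.7).

Emit:
{"name": "send_rows", "arguments": {"steps": [[[1.5,0.1,-1],[0,0,0.18]],[[3,0.1,-2],[0,0,0.36]],[[4.75,0.1,-3],[0,0,0.54]],[[4.75,0.1,-4],[0,0,0.72]],[[4.75,0.1,-5],[0,0,0.86]],[[4.75,0.1,-5],[0,0,0.86]],[[4.75,0.1,-5],[0,0,0.86]],[[4.75,0.1,-5],[0,0,0.86]]]}}

```text
time: 4.7
tool_pos: [612.7, 162.2, 113.8]
tcp_rot: [179.8, -0.1, 75.7]
ft_force: [0.8, -0.5, 0.4]
finger_gap: 85.5
grip_force: 0.0
```

```bash
cat > look.py <<'E'
from fit import *
import sys,pickle
def look(kind,d,x,y,yaw=None,r=120,name=None,save=None):
    W=snapshot("wrist")
    if save:cv2.imwrite(f"pics/{save}.png",W["img"][...,::-1])
    p0=[x,y]+([] if yaw is None else [np.radians(yaw)])
    q=fit([(W,1,r,1)],kind,d,p0,False)
    print(kind,d,np.r_[q.x[:2],np.degrees(q.x[2])].round(1),"cost",round(q.fun,3))
    return W
def st():
    s=sense();print(round(s["time"],2),s["tool_pos"].round(1),s["tcp_rot"].round(1),s["joint_pos"].round(0),"gap",round(s["finger_gap"],1))
E
python3 - <<'E'
from look import *
W=look("die","oblong",612,163,75.7,save="c1");st();pickle.dump(W,open("wC.pkl","wb"))
A,B=[pickle.load(open(f"{n}.pkl","rb")) for n in("wA","wB")]
q=fit([(W,1,120,1),(B,1,60,1)],"die","oblong",[612,163,np.radians(75.7)]);print(q.x,q.fun)
E
```

```text
die oblong [611.2 162.6  75.6] cost 0.044
4.75 [612.6 162.3 113.6] [ 1.798e+02 -1.000e-01  7.570e+01] [10. 17. 87. -0. 76. 24.] gap 85.2
[611.41862852 162.76017782   1.322262    -0.89831614] 0.05557402385208893
```

View pics/c1.png

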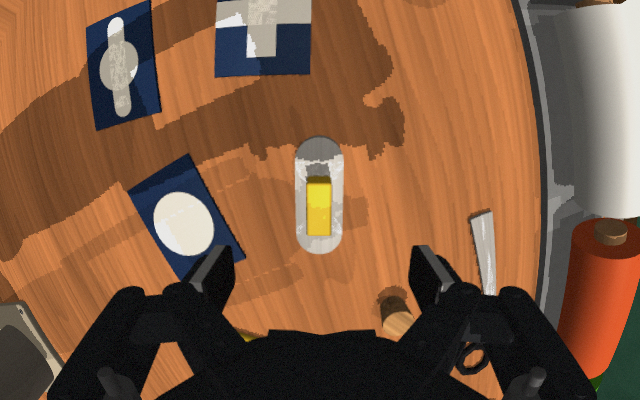

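The close view shows the yellow bar centred at (319,208), and the two wrist views put the underside at z≈-1. The measurements agree, so I descend.

Emit:
{"name": "send_rows", "arguments": {"steps": [[[-0.04,0.02,-1],[0,0,0]],[[-0.04,0.02,-2],[0,0,0]],[[-0.04,0.02,-2.6],[0,0,0]],[[-0.04,0.02,-2.93],[0,0,0]],[[-0.04,0.02,-2.93],[0,0,0]],[[-0.04,0.02,-2.93],[0,0,0]]]}}

```text
time: 5.5
tool_pos: [611.2, 162.9, 24.8]
tcp_rot: [179.9, -0.0, 75.8]
ft_force: [-1.1, 0.1, -0.6]
finger_gap: 85.5
grip_force: 0.0
```

Emit:
{"name": "send_rows", "arguments": {"steps": [[[0,0,0],[0,0,0]],[[0,0,0],[0,0,0]],[[0,0,0],[0,0,0]],[[0,0,0],[0,0,0]],[[0,0,0],[0,0,0]],[[0,0,0],[0,0,0]],[[0,0,0],[0,0,0]],[[0,0,0],[0,0,0]]], "fingers": 1, "squeeze": 60}}

```text
time: 6.5
tool_pos: [610.3, 162.7, 23.6]
tcp_rot: [180.0, -0.0, 75.8]
ft_force: [-1.0, -1.4, 2.5]
finger_gap: 17.2
grip_force: 60.4
```

Emit:
{"name": "send_rows", "arguments": {"steps": [[[0,0,1.5],[0,0,0]],[[0,0,3.2],[0,0,0]],[[0,-1.8,3.5],[0,0,0.1]],[[0,-3.7,3.5],[0,0,0.2]],[[0,-5.6,3.5],[0,0,0.3]],[[0,-7.5,3.5],[0,0,0.4]],[[0,-9.4,3.5],[0,0,0.457]],[[0,-11.2,3.5],[0,0,0.457]],[[0,-12.5,3.5],[0,0,0.457]],[[0,-12.5,3.5],[0,0,0.457]]]}}

```text
time: 7.75
tool_pos: [609.2, -215.4, 127.4]
tcp_rot: [-179.9, -0.0, 101.7]
ft_force: [0.2, 0.8, -3.2]
finger_gap: 17.1
grip_force: 59.9
```

```bash
python3 - <<'E'
from look import *
W=look("pad","oblong",625.8,-331.3,12,r=110,save="d1");st();pickle.dump(W,open("wD.pkl","wb"))
A=pickle.load(open("wA.pkl","rb"))
q=fit([(W,1,110,1),(A,1,80,1)],"pad","oblong",[625.8,-331.3,np.radians(12)]);print(q.x,np.degrees(q.x[2]),q.fun)
E
```

```text
pad oblong [ 657.1 -361.   -91.7] cost 0.714
7.8 [ 609.4 -213.5  127.3] [-1.799e+02 -1.000e-01  1.018e+02] [-24.  18.  84.   0.  78. -36.] gap 17.1
[ 6.25456105e+02 -3.30992073e+02  2.13526110e-01  2.89225103e+00] 12.234144920948951 0.41872504999931665
```

View pics/d1.png

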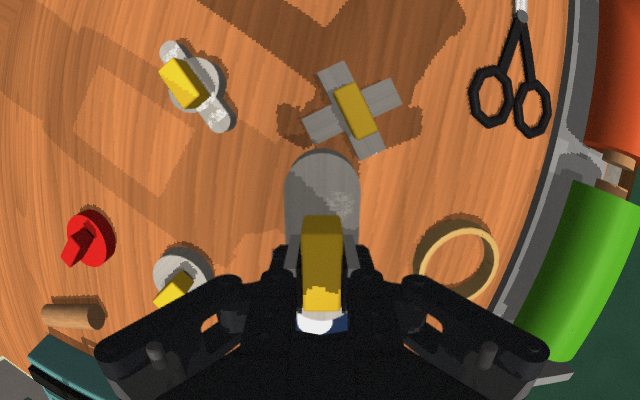

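Emit:
{"name": "send_rows", "arguments": {"steps": [[[0.3,-2,0],[0,0,0]],[[0.52,-3.97,0],[0,0,0]],[[0.52,-3.97,-1],[0,0,0]],[[0.52,-3.97,-2],[0,0,0]],[[0.52,-3.97,-2],[0,0,0]],[[0.52,-3.97,-2],[0,0,0]],[[0.52,-3.97,-2],[0,0,0]],[[0.52,-3.97,-2],[0,0,0]]]}}

```text
time: 8.8
tool_pos: [626.7, -331.7, 70.2]
tcp_rot: [179.9, 0.1, 102.0]
ft_force: [-0.5, -0.0, -1.6]
finger_gap: 17.0
grip_force: 59.7
```

```bash
python3 - <<'E'
from look import *
st()
E
```

```text
8.8 [ 626.7 -331.7   70.2] [1.799e+02 1.000e-01 1.020e+02] [-32.  30.  74.  -0.  75. -44.] gap 17.0
```

Emit:
{"name": "send_rows", "arguments": {"steps": [[[-0.02,0.01,-0.7],[0,0,0]],[[-0.02,0.01,-1.2],[0,0,0]],[[-0.02,0.01,-1.4],[0,0,0]],[[-0.02,0.01,-1.4],[0,0,0]],[[-0.02,0.01,-1.4],[0,0,0]],[[-0.02,0.01,-1.4],[0,0,0]]]}}

```text
time: 9.55
tool_pos: [624.8, -330.7, 27.2]
tcp_rot: [-179.9, -0.1, 102.0]
ft_force: [-7.1, 4.6, 13.5]
finger_gap: 17.2
grip_force: 62.8
```

Emit:
{"name": "send_rows", "arguments": {"steps": [[[0,0,0.05],[0,0,0]],[[0,0,0.05],[0,0,0]],[[0,0,0.05],[0,0,0]],[[0,0,0.05],[0,0,0]],[[0,0,0.05],[0,0,0]],[[0,0,0.05],[0,0,0]]], "fingers": 0}}

```text
time: 10.3
tool_pos: [625.2, -331.1, 27.8]
tcp_rot: [-180.0, -0.0, 102.0]
ft_force: [0.5, -0.7, -0.3]
finger_gap: 85.1
grip_force: 0.0
```

Emit:
{"name": "send_rows", "arguments": {"steps": [[[0,0,1],[0,0,0]],[[0,0,2.5],[0,0,0]],[[0,0,3],[0,0,0]],[[0,0,3],[0,0,0]]]}}

```text
time: 10.8
tool_pos: [626.2, -331.6, 119.6]
tcp_rot: [179.9, 0.1, 102.0]
ft_force: [-0.1, 0.1, -0.3]
finger_gap: 85.3
grip_force: 0.0
```

```bash
python3 - <<'E'
from look import *
W=look("die","oblong",625,-331,102,r=120,save="e1")
look("pad","oblong",625,-331,12,r=120)
look("die","round",485.8,-337,54.5,r=80)
look("die","cross",619,-142,128,r=80)
look("die","hang",483,-143,137,r=80);st()
E
```

```text
die oblong [ 625.3 -331.3  101.8] cost 0.064
pad oblong [ 625.5 -331.7   12.2] cost 0.31
die round [ 485.7 -337.    50. ] cost 0.061
die cross [ 619. -142.  128.] cost nanfit.py:41: RuntimeWarning: invalid value encountered in scalar divide
  m=raster(s,f,P,x,roi);c+=w*g*(1-np.minimum(m,o).sum()/np.maximum(m,o).sum())
Traceback (most recent call last):
  File "look.py", line 7, in look
    q=fit([(W,1,r,1)],kind,d,p0,False)
  File "fit.py", line 36, in fit
    O=[(s,f,w)+obs(s,f,kind,[x0[0],x0[1],zz],r) for s,f,r,w in views]
               ~~~^^^^^^^^^^^^^^^^^^^^^^^^^^^^^
  File "fit.py", line 31, in obs
    t=np.array([u-x0,v-y0]);k=min((i for i in range(1,n) if st[i,4]>30),key=lambda i:np.abs(np.argwhere(l==i)[:,::-1]-t).sum(1).min())
                              ~~~^^^^^^^^^^^^^^^^^^^^^^^^^^^^^^^^^^^^^^^^^^^^^^^^^^^^^^^^^^^^^^^^^^^^^^^^^^^^^^^^^^^^^^^^^^^^^^^^^^^^^
ValueError: min() iterable argument is empty
```

View pics/e1.png

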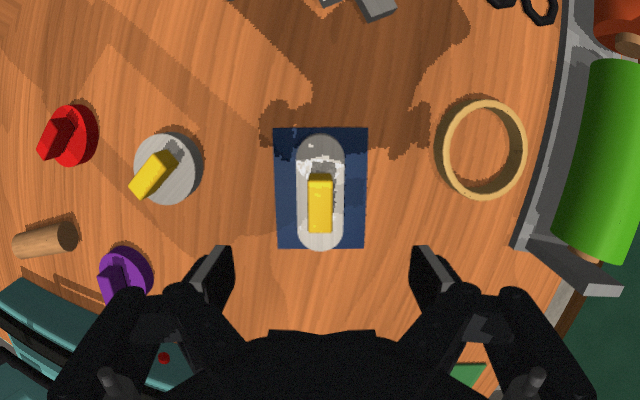

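The oblong die covers its pad at (320,190). There are three round candidates here: yellow-gripped steel (165,170), red (68,135) and purple (125,275). Only the first fits "yellow-gripped", and I'll confirm it with a crop at hover.

Emit:
{"name": "send_rows", "arguments": {"steps": [[[-1.5,-0.1,0],[0,0,-0.18]],[[-3,-0.18,0],[0,0,-0.36]],[[-4.68,-0.18,0],[0,0,-0.54]],[[-4.68,-0.18,0],[0,0,-0.72]],[[-4.68,-0.18,0],[0,0,-0.87]],[[-4.68,-0.18,0],[0,0,-0.87]],[[-4.68,-0.18,0],[0,0,-0.87]],[[-4.68,-0.18,0],[0,0,-0.87]]]}}

```text
time: 12.05
tool_pos: [484.8, -336.3, 117.5]
tcp_rot: [-180.0, -0.0, 52.3]
ft_force: [-1.1, -0.2, 0.1]
finger_gap: 85.0
grip_force: 0.0
```

```bash
python3 - <<'E'
from look import *
W=look("die","round",485.7,-337,r=110);st()
u,v=proj(W,[485.7,-337,25],True)[0].astype(int);c=W["img"][max(v-100,0):v+100,u-133:u+133,::-1];cv2.imwrite("pics/round.png",cv2.resize(c,None,fx=3,fy=3,interpolation=cv2.INTER_CUBIC)[:600,:800])
E
```

```text
die round [ 485.7 -336.9   53. ] cost 0.044
12.1 [ 484.8 -336.4  117.7] [-180.    -0.    52.2] [-40.  11.  94.  -0.  75.  -2.] gap 85.1
```

View pics/round.png

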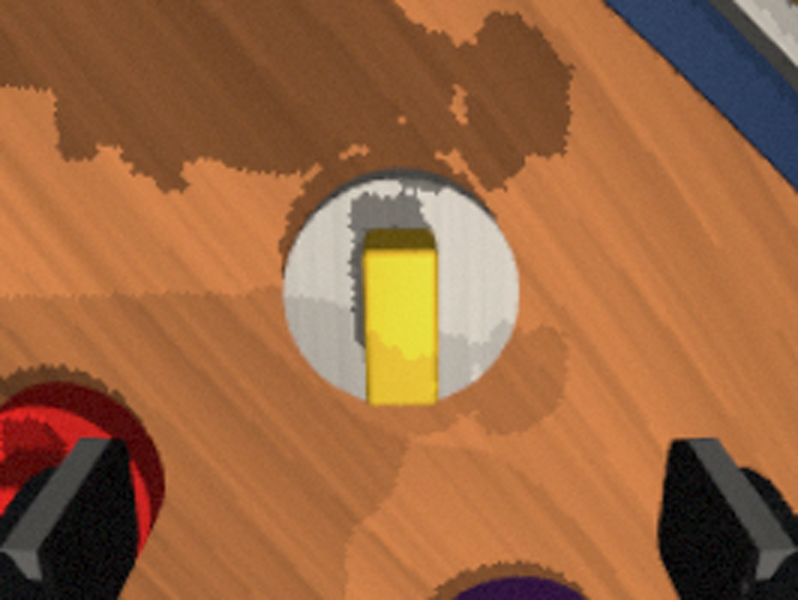

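The crop confirms a steel disc with a yellow bar at the centre. Red and purple lie outside the finger travel, about 120 mm away. Descending.

Emit:
{"name": "send_rows", "arguments": {"steps": [[[0.03,-0.02,-1],[0,0,0.013]],[[0.03,-0.02,-2],[0,0,0.013]],[[0.03,-0.02,-2.7],[0,0,0.013]],[[0.03,-0.02,-3.08],[0,0,0.013]],[[0.03,-0.02,-3.08],[0,0,0.013]],[[0.03,-0.02,-3.08],[0,0,0.013]]]}}

```text
time: 12.85
tool_pos: [486.4, -337.7, 26.7]
tcp_rot: [179.9, 0.0, 52.9]
ft_force: [0.4, -0.0, 0.2]
finger_gap: 85.3
grip_force: 0.0
```

Emit:
{"name": "send_rows", "arguments": {"steps": [[[0,0,0],[0,0,0]],[[0,0,0],[0,0,0]],[[0,0,0],[0,0,0]],[[0,0,0],[0,0,0]],[[0,0,0],[0,0,0]],[[0,0,0],[0,0,0]],[[0,0,0],[0,0,0]]], "fingers": 1, "squeeze": 60}}

```text
time: 13.72
tool_pos: [485.9, -337.2, 25.8]
tcp_rot: [180.0, 0.0, 52.9]
ft_force: [0.4, -0.9, 4.1]
finger_gap: 17.0
grip_force: 59.8
```

Emit:
{"name": "send_rows", "arguments": {"steps": [[[0,0,1.5],[0,0,0]],[[0,0,3],[0,0,0]],[[0,2,3.2],[0,0,0]],[[0,4,3.2],[0,0,0]],[[0,6,3.2],[0,0,0]],[[0,8,3.2],[0,0,0]],[[-0.1,10,3.2],[0,0,0]],[[-0.1,12,3.2],[0,0,0]],[[-0.2,14,3.2],[0,0,0]],[[-0.2,15.7,3.2],[0,0,0]]]}}

```text
time: 14.98
tool_pos: [478.6, 136.0, 120.9]
tcp_rot: [-180.0, 0.0, 52.9]
ft_force: [0.3, -0.0, -2.9]
finger_gap: 17.0
grip_force: 59.4
```

Emit:
{"name": "send_rows", "arguments": {"steps": [[[0,1.05,0],[0,0,0]],[[0,1.05,0],[0,0,0]],[[0,1.05,-1.5],[0,0,0]],[[0,1.05,-1.5],[0,0,0]],[[0,1.05,-1.5],[0,0,0]],[[0,1.05,-1.5],[0,0,0]]]}}

```text
time: 15.72
tool_pos: [481.0, 165.3, 78.3]
tcp_rot: [179.9, -0.1, 52.8]
ft_force: [-0.7, 0.1, -1.3]
finger_gap: 16.8
grip_force: 59.3
```

Emit:
{"name": "send_rows", "arguments": {"steps": [[[-0.03,0,-0.8],[0,0,0]],[[-0.03,0,-1.4],[0,0,0]],[[-0.03,0,-1.6],[0,0,0]],[[-0.03,0,-1.6],[0,0,0]],[[-0.03,0,-1.6],[0,0,0]],[[-0.03,0,-1.6],[0,0,0]]]}}

```text
time: 16.48
tool_pos: [479.1, 165.4, 29.7]
tcp_rot: [180.0, 0.0, 52.9]
ft_force: [-5.4, -1.8, 7.8]
finger_gap: 17.0
grip_force: 60.9
```

Contact with about 8 N. Release and rise.

Emit:
{"name": "send_rows", "arguments": {"steps": [[[0,0,0.02],[0,0,0]],[[0,0,0.02],[0,0,0]],[[0,0,0.02],[0,0,0]],[[0,0,0.02],[0,0,0]],[[0,0,0.02],[0,0,0]],[[0,0,0.02],[0,0,0]]], "fingers": 0}}

```text
time: 17.23
tool_pos: [478.8, 165.4, 29.0]
tcp_rot: [-180.0, 0.0, 52.9]
ft_force: [0.8, -0.1, -0.0]
finger_gap: 85.5
grip_force: 0.0
```

Emit:
{"name": "send_rows", "arguments": {"steps": [[[0,0,1],[0,0,0]],[[0,0,2.5],[0,0,0]],[[0,0,3],[0,0,0]],[[0,0,3],[0,0,0]]]}}

```text
time: 17.73
tool_pos: [479.7, 165.6, 120.1]
tcp_rot: [179.9, -0.1, 52.9]
ft_force: [0.6, 0.1, -0.8]
finger_gap: 85.7
grip_force: 0.0
```

```bash
python3 - <<'E'
from look import *
W=look("die","round",479.5,165.3,53,save="f1")
look("pad","round",479.5,165.3,11)
look("pad","hang",460.4,330.3,173.3,r=80)
look("pad","cross",605,325,164.7,r=80);st()
E
```

```text
die round [478.9 164.5  52.8] cost 0.062
pad round [479.4 165.2  10.9] cost 0.314
pad hang [460.4 330.2 173.2] cost 0.03
pad cross [603.9 324.8 165.7] cost 0.13
17.93 [477.5 165.1 117.1] [-1.799e+02  1.000e-01  5.290e+01] [ 13.  -2. 107.  -0.  75.  50.] gap 85.4
```

View pics/f1.png

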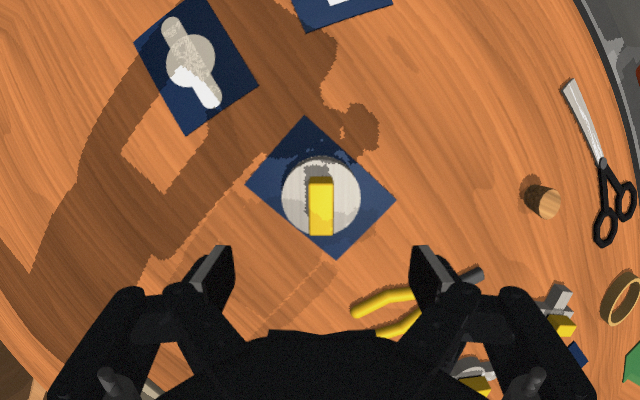

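The round die is on its pad (320,198); hang pad reconfirmed. Next, the hang die.

Emit:
{"name": "send_rows", "arguments": {"steps": [[[0,-1.2,0],[0,0,0.17]],[[0,-2.4,0],[0,0,0.34]],[[0,-3.6,0],[0,0,0.51]],[[0,-4.8,0],[0,0,0.68]],[[0,-6,0],[0,0,0.85]],[[0,-7.2,0],[0,0,1.02]],[[0.1,-8.4,0],[0,0,1.19]],[[0.16,-9.6,0],[0,0,1.36]],[[0.16,-10.3,0],[0,0,1.47]],[[0.16,-10.3,0],[0,0,1.47]]]}}

```text
time: 19.18
tool_pos: [482.6, -144.5, 117.6]
tcp_rot: [-179.9, -0.1, 137.0]
ft_force: [-0.2, 0.1, -0.2]
finger_gap: 85.4
grip_force: 0.0
```

Emit:
{"name": "send_rows", "arguments": {"steps": [[[0,0,0],[0,0,0]],[[0,0,0],[0,0,0]],[[0,0,0],[0,0,0]]]}}

```text
time: 19.55
tool_pos: [483.6, -142.8, 119.0]
tcp_rot: [180.0, -0.0, 137.1]
ft_force: [-0.7, -0.0, 0.7]
finger_gap: 85.5
grip_force: 0.0
```

```bash
python3 - <<'E'
from look import *
W=look("die","hang",483.3,-143.6,137);look("die","hang",483.3,-143.6,137);st()
E
```

```text
die hang [ 483.6 -143.8  137.4] cost 0.047
die hang [ 483.6 -143.8  137.2] cost 0.045
19.65 [ 483.7 -143.1  119.2] [180.    0.  137.1] [-22.  -3. 108.   0.  75. -69.] gap 85.4
```

Emit:
{"name": "send_rows", "arguments": {"steps": [[[0,-0.02,-1],[0,0,0.003]],[[0,-0.02,-2],[0,0,0.003]],[[0,-0.02,-2.7],[0,0,0.003]],[[0,-0.02,-3.1],[0,0,0.003]],[[0,-0.02,-3.1],[0,0,0.003]],[[0,-0.02,-3.1],[0,0,0.003]]]}}

```text
time: 20.4
tool_pos: [484.4, -144.4, 27.1]
tcp_rot: [180.0, 0.1, 137.3]
ft_force: [0.2, -0.1, 0.0]
finger_gap: 85.5
grip_force: 0.0
```

Emit:
{"name": "send_rows", "arguments": {"steps": [[[0,0,0],[0,0,0]],[[0,0,0],[0,0,0]],[[0,0,0],[0,0,0]],[[0,0,0],[0,0,0]],[[0,0,0],[0,0,0]],[[0,0,0],[0,0,0]],[[0,0,0],[0,0,0]]], "fingers": 1, "squeeze": 60}}

```text
time: 21.28
tool_pos: [483.8, -144.2, 26.4]
tcp_rot: [180.0, 0.0, 137.3]
ft_force: [0.0, 1.0, 4.4]
finger_gap: 17.0
grip_force: 59.4
```

Emit:
{"name": "send_rows", "arguments": {"steps": [[[0,0,1.5],[0,0,0]],[[0,0,3],[0,0,0]],[[0,2,3.2],[0,0,-0.12]],[[-0.1,4,3.2],[0,0,-0.24]],[[-0.2,6,3.2],[0,0,-0.36]],[[-0.3,8,3.2],[0,0,-0.48]],[[-0.4,10,3.2],[0,0,-0.6]],[[-0.5,12,3.2],[0,0,-0.72]],[[-0.6,13.5,3.2],[0,0,-0.84]],[[-0.7,15,3.2],[0,0,-0.944]]]}}

```text
time: 22.52
tool_pos: [461.6, 307.2, 121.0]
tcp_rot: [-179.9, 0.1, 83.0]
ft_force: [1.3, -0.7, -2.0]
finger_gap: 17.0
grip_force: 59.6
```

Emit:
{"name": "send_rows", "arguments": {"steps": [[[-0.08,0.81,0],[0,0,0]],[[-0.08,0.81,0],[0,0,0]],[[-0.08,0.81,-1.5],[0,0,0]],[[-0.08,0.81,-1.5],[0,0,0]],[[-0.08,0.81,-1.5],[0,0,0]],[[-0.08,0.81,-1.5],[0,0,0]]]}}

```text
time: 23.28
tool_pos: [461.5, 330.4, 79.1]
tcp_rot: [179.9, -0.1, 83.2]
ft_force: [-0.3, -0.2, -2.5]
finger_gap: 17.2
grip_force: 59.6
```

Emit:
{"name": "send_rows", "arguments": {"steps": [[[-0.03,0,-0.8],[0,0,0]],[[-0.03,0,-1.4],[0,0,0]],[[-0.03,0,-1.6],[0,0,0]],[[-0.03,0,-1.6],[0,0,0]],[[-0.03,0,-1.6],[0,0,0]],[[-0.03,0,-1.6],[0,0,0]]]}}

```text
time: 24.02
tool_pos: [459.6, 330.1, 30.4]
tcp_rot: [180.0, 0.0, 83.2]
ft_force: [-2.2, -2.5, 4.7]
finger_gap: 16.8
grip_force: 60.8
```

Emit:
{"name": "send_rows", "arguments": {"steps": [[[0.02,0,0],[0,0,0]],[[0.02,0,0],[0,0,0]],[[0.02,0,0],[0,0,0]],[[0.02,0,0],[0,0,0]],[[0.02,0,0],[0,0,0]],[[0.02,0,0],[0,0,0]]], "fingers": 0}}

```text
time: 24.78
tool_pos: [459.9, 330.1, 29.1]
tcp_rot: [-180.0, 0.0, 83.2]
ft_force: [-0.5, -0.5, 1.0]
finger_gap: 85.7
grip_force: 0.0
```

Emit:
{"name": "send_rows", "arguments": {"steps": [[[0,0,1],[0,0,0]],[[0,0,2.5],[0,0,0]],[[0,0,3],[0,0,0]],[[0,0,3],[0,0,0]],[[0,0,3],[0,0,0]]]}}

```text
time: 25.4
tool_pos: [458.9, 329.5, 117.3]
tcp_rot: [-179.9, 0.1, 83.2]
ft_force: [0.1, -0.5, 0.9]
finger_gap: 85.3
grip_force: 0.0
```

```bash
python3 - <<'E'
from look import *
W=look("die","hang",460.4,330.2,83.2,save="g1")
look("pad","hang",460.4,330.2,173.2)
look("pad","cross",605,325,164.7,r=90);st()
E
```

```text
die hang [460.  329.4  83.7] cost 0.067
pad hang [460.6 329.1 173.4] cost 0.341
pad cross [605.8 324.3 164.9] cost 0.046
25.55 [458.9 329.5 117.2] [-1.799e+02  1.000e-01  8.320e+01] [30.  7. 98. -0. 75. 37.] gap 85.7
```

View pics/g1.png

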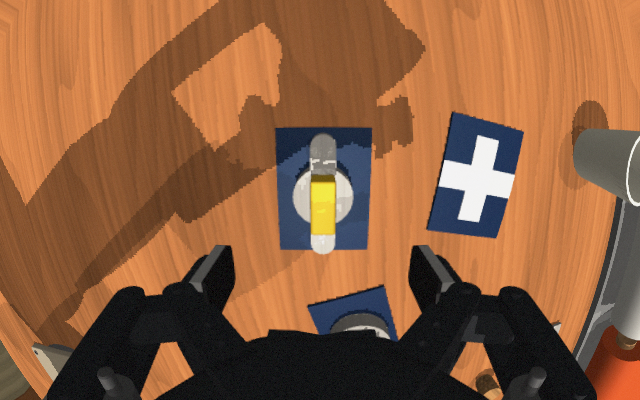

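The hang die is well seated (322,190), and the cross pad is remeasured. Last comes the cross die.

Emit:
{"name": "send_rows", "arguments": {"steps": [[[0.6,-1.8,0],[0,0,0.1]],[[1.2,-3.6,0],[0,0,0.2]],[[1.8,-5.4,0],[0,0,0.3]],[[2.4,-7.2,0],[0,0,0.4]],[[3,-9,0],[0,0,0.5]],[[3.6,-10.8,0],[0,0,0.6]],[[4.2,-12.6,0],[0,0,0.7]],[[4.8,-14.4,0],[0,0,0.78]],[[5.32,-15.74,0],[0,0,0.784]],[[5.32,-15.74,0],[0,0,0.784]]]}}

```text
time: 26.8
tool_pos: [619.4, -145.2, 117.8]
tcp_rot: [-179.9, -0.0, 127.9]
ft_force: [0.2, 0.7, -0.6]
finger_gap: 85.6
grip_force: 0.0
```

Emit:
{"name": "send_rows", "arguments": {"steps": [[[0,0,0],[0,0,0]],[[0,0,0],[0,0,0]],[[0,0,0],[0,0,0]]]}}

```text
time: 27.18
tool_pos: [619.4, -140.9, 119.1]
tcp_rot: [-180.0, -0.0, 128.2]
ft_force: [-0.4, -0.5, -1.1]
finger_gap: 85.2
grip_force: 0.0
```

```bash
python3 - <<'E'
from look import *
look("die","cross",619,-142,128);look("die","cross",619,-142,128);st()
E
```

```text
die cross [ 619.2 -142.5  127.5] cost 0.048
die cross [ 619.1 -142.4  127.7] cost 0.048
27.27 [ 619.5 -141.3  119.2] [180.    0.  128.2] [-17.  17.  86.  -0.  77. -56.] gap 85.5
```

Emit:
{"name": "send_rows", "arguments": {"steps": [[[-0.01,-0.03,-1],[0,0,-0.007]],[[-0.01,-0.03,-2],[0,0,-0.007]],[[-0.01,-0.03,-2.7],[0,0,-0.007]],[[-0.01,-0.03,-3.1],[0,0,-0.007]],[[-0.01,-0.03,-3.1],[0,0,-0.007]],[[-0.01,-0.03,-3.1],[0,0,-0.007]]]}}

```text
time: 28.02
tool_pos: [620.1, -143.2, 27.4]
tcp_rot: [179.9, 0.1, 127.7]
ft_force: [0.5, 0.3, -0.1]
finger_gap: 85.4
grip_force: 0.0
```

Emit:
{"name": "send_rows", "arguments": {"steps": [[[0,0,0],[0,0,0]],[[0,0,0],[0,0,0]],[[0,0,0],[0,0,0]],[[0,0,0],[0,0,0]],[[0,0,0],[0,0,0]],[[0,0,0],[0,0,0]],[[0,0,0],[0,0,0]]], "fingers": 1, "squeeze": 60}}

```text
time: 28.9
tool_pos: [619.5, -143.1, 26.4]
tcp_rot: [180.0, 0.0, 127.7]
ft_force: [1.0, -0.7, 3.1]
finger_gap: 16.8
grip_force: 59.7
```

Emit:
{"name": "send_rows", "arguments": {"steps": [[[0,0,1.5],[0,0,0]],[[0,0,3],[0,0,0]],[[0,2,3.2],[0,0,0.1]],[[0,4,3.2],[0,0,0.2]],[[-0.1,6,3.2],[0,0,0.3]],[[-0.1,8,3.2],[0,0,0.4]],[[-0.2,10,3.2],[0,0,0.5]],[[-0.2,12,3.2],[0,0,0.6]],[[-0.3,13.5,3.2],[0,0,0.648]],[[-0.4,15,3.2],[0,0,0.648]]]}}

```text
time: 30.15
tool_pos: [606.0, 308.4, 120.6]
tcp_rot: [-179.9, -0.1, 164.9]
ft_force: [0.8, -0.0, -3.2]
finger_gap: 16.6
grip_force: 59.4
```

Emit:
{"name": "send_rows", "arguments": {"steps": [[[-0.05,0.58,0],[0,0,0]],[[-0.05,0.58,0],[0,0,0]],[[-0.05,0.58,-1.5],[0,0,0]],[[-0.05,0.58,-1.5],[0,0,0]],[[-0.05,0.58,-1.5],[0,0,0]],[[-0.05,0.58,-1.5],[0,0,0]]]}}

```text
time: 30.9
tool_pos: [607.2, 324.3, 79.5]
tcp_rot: [179.9, 0.1, 164.8]
ft_force: [0.2, 0.3, -2.4]
finger_gap: 16.7
grip_force: 59.4
```

Emit:
{"name": "send_rows", "arguments": {"steps": [[[-0.03,0,-0.8],[0,0,0]],[[-0.03,0,-1.4],[0,0,0]],[[-0.03,0,-1.6],[0,0,0]],[[-0.03,0,-1.6],[0,0,0]],[[-0.03,0,-1.6],[0,0,0]],[[-0.03,0,-1.6],[0,0,0]]]}}

```text
time: 31.65
tool_pos: [605.2, 324.5, 30.5]
tcp_rot: [180.0, 0.0, 164.8]
ft_force: [-4.2, -2.2, 6.5]
finger_gap: 17.2
grip_force: 60.8
```

Emit:
{"name": "send_rows", "arguments": {"steps": [[[0.02,0,0],[0,0,0]],[[0.02,0,0],[0,0,0]],[[0.02,0,0],[0,0,0]],[[0.02,0,0],[0,0,0]],[[0.02,0,0],[0,0,0]],[[0.02,0,0],[0,0,0]]], "fingers": 0}}

```text
time: 32.4
tool_pos: [605.4, 324.4, 29.0]
tcp_rot: [-180.0, -0.0, 164.8]
ft_force: [-0.2, 0.3, 0.2]
finger_gap: 85.0
grip_force: 0.0
```

Emit:
{"name": "send_rows", "arguments": {"steps": [[[0,0,1],[0,0,0]],[[0,0,2.5],[0,0,0]],[[0,0,3],[0,0,0]],[[0,0,3],[0,0,0]],[[0,0,3],[0,0,0]]]}}

```text
time: 33.02
tool_pos: [604.3, 324.0, 117.0]
tcp_rot: [-179.9, -0.1, 164.8]
ft_force: [-0.8, 0.0, -0.3]
finger_gap: 85.2
grip_force: 0.0
```

```bash
python3 - <<'E'
from look import *
W=look("die","cross",605.5,324.5,164.8,save="i1")
look("pad","cross",605.5,324.5,164.8);st()
E
```

```text
die cross [605.5 324.2 165.4] cost 0.116
pad cross [608.8 323.3 164.9] cost 0.372
33.12 [604.1 323.9 116.6] [-179.9   -0.2  164.8] [ 24.  25.  77.   0.  79. -51.] gap 85.5
```

View pics/i1.png

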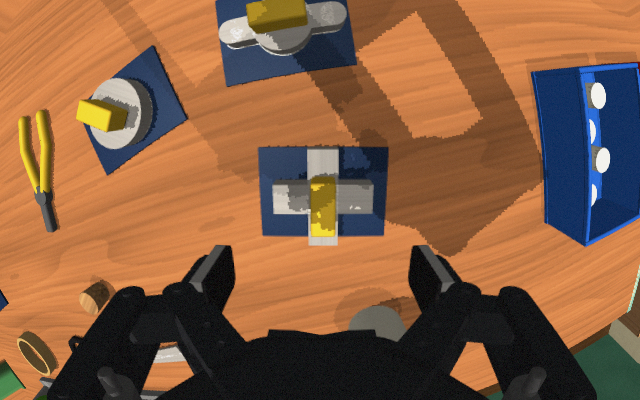

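The cross die at (322,195) covers its silhouette, and no white shows on the pad. Last, I back off and compare the final top view with the first for the pliers and shears.

Emit:
{"name": "send_rows", "arguments": {"steps": [[[-3,-5,4],[0,0,0]],[[-3,-5,4],[0,0,0]],[[-3,-5,4],[0,0,0]],[[-3,-5,4],[0,0,0]],[[-3,-5,4],[0,0,0]],[[-3,-5,4],[0,0,0]],[[-3,-5,4],[0,0,0]]]}}

```text
time: 34.0
tool_pos: [515.0, 175.0, 237.3]
tcp_rot: [-179.9, -0.1, 164.9]
ft_force: [-0.0, 0.5, -0.3]
finger_gap: 85.3
grip_force: 0.0
```

```bash
python3 - <<'E'
from look import *
T=snapshot("top");S=snapshot("scene");i=T["img"];z=cv2.imread("pics/top0.png")[...,::-1]
for n,(a,b,c,d) in dict(pliers=(195,260,280,320),shears=(110,155,262,355)).items():
    best=cv2.matchTemplate(i[a-6:b+6,c-6:d+6],z[a:b,c:d].copy(),cv2.TM_CCOEFF_NORMED);k=cv2.minMaxLoc(best);print(n,k[1],np.array(k[3])-6)
v=np.hstack([cv2.resize(i[90:290,160:460,::-1],(600,400),interpolation=cv2.INTER_CUBIC)])
v=np.vstack([v,cv2.resize(S["img"][160:270,160:490,::-1],(600,200))]);cv2.imwrite("pics/final.png",v);st()
E
```

```text
pliers 0.9884320497512817 [0 0]
shears 0.9964339733123779 [0 0]
34.1 [515.1 175.  237.8] [-1.799e+02 -1.000e-01  1.649e+02] [ 13.  -1.  94.   0.  88. -62.] gap 85.6
```

View pics/final.png

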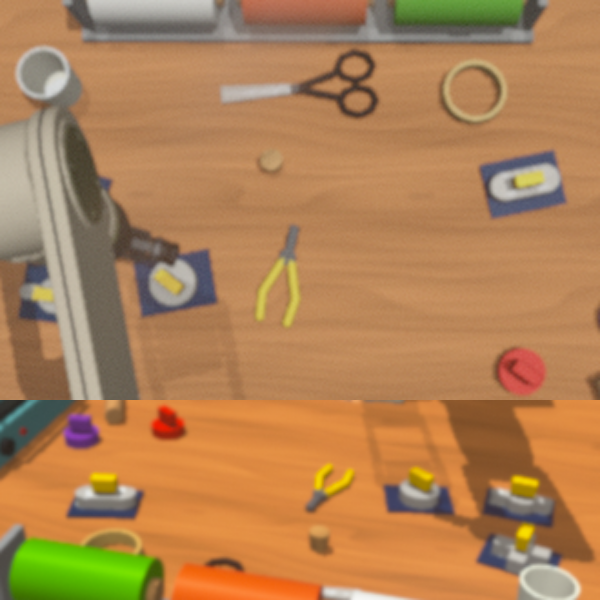

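All four dies stand flat on their own pads (oblong at (525,182), round at (172,282), hang and cross in the lower scene strip). The pliers and shears haven't moved, so I hand in.

```bash
python3 -c "
from bench import order
print(order.hand_in())"
```

```text
the job is handed in; nothing more can be done
None
```

All four yellow-gripped dies are standing released on their matching pads, the pliers and shears have not moved, and the job was handed in at about 34 s; no verdict came back.

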